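# Lock a piston into its holding fixture with two quarter-turn hold-downs

## Robot

A 6-joint arm with a two-finger parallel gripper is mounted at the origin on the work surface; the furniture and walls round the work are solid. World frame = base frame: x ahead of the robot, y to its left, z up, the work surface at z = 0. Lengths are in m, angles in rad, forces in N, time in s.
With the tool pointing down it reaches from about 0.425 to 0.95 m from the base axis. Payload 3.5 kg.
Tool frame: the origin (TCP) lies midway between the tips of the shut fingers; the grasp point (between the pads) lies 19 mm behind it; z points along the fingers, y is the line along which they close (so a half turn about z gives the same grasp; the last joint's range is limited). The gripper opens to 85 mm and grips with 20 to 120 N. Pads are 22 mm wide; open, the fingers measure 114 mm over their backs; the gripper's body (76 mm by 85 mm) begins 54 mm behind the grasp point. The pads swing forward as they close: fully open they stand 13 mm farther back than shut.
Start: joints at [-1.422, 0.286, 1.577, -0, 1.279, -0.15], TCP at [0.199, -0.645, 0.231] pointing down, gripper open.
Joint ranges: [-2.77, 2.77], [-0.9, 2.22], [0.21, 2.48], [-1.53, 4.67], [0.24, 2.81], [-2.84, 2.84]. Speed limits (rad/s): [2.79, 2.79, 3.14, 3.14, 3.14, 3.14].

## Interface

Orientations are given as a unit quaternion [x, y, z, w].
In Python, from plant import get_state, read_camera, ctrl gives the robot as it stands.
- The arm moves only by the shell command python3 -m crank 'ROWS' [FORCE]. ROWS is JSON, a list of rows, each a list of 3 entries, a list of its own where there are three numbers: the shift along the tool's x, y, z in mm, then the turn about the tool's z in degrees, then the closure in counts, from 0 (fully open) to 255 (shut). In form: [[[tx, ty, tz], yaw, claw], ...]. A call has 1 to 10 rows; each row is the pose to reach, as a shift and turn from the pose commanded when the call began, along the tool's axes at that moment; what a row does not reach only later rows make up. A row lasts 1/10 s, in which the tool goes at most 50 mm and 8.59 degrees, less where a joint would pass 70% of its speed; a pose out of reach is approached as far as the arm can. A call with a gripper value outside its range is refused whole. The fingers move at their own pace and stop on an object; FORCE is the grip in N (left out, the last holds). Time passes only in rows, so rows that repeat a pose let the fingers close. It gives the time, the measured TCP pose, the force, the opening and the grip force at its end, in the units of the state.
- get_state(): the state, without advancing time (a new reading comes with each control period).
- read_camera(name): name is "side" or "top"; returns a dict with "frame" (384x512x3 uint8, blue, green, red), "range_z" (384x512 float32, m along the optical axis (not along the pixel's ray), 0 where there is no reading), "vfov" (degrees; the focal length in pixels is half the picture's height over the tangent of half this angle, whatever the lens; pixels are square), "cx", "cy" (the principal point, pixels), "origin" and "orientation" of the camera in the world. Camera axes: x right, y down, z forward; pixel columns grow to the right and rows downward; lengths in m; the calibration is good to about 2 mm. A picture is of the moment at which its call begins.
- ctrl.sign_off(): hands the job in; it is judged then, once.
The state is a dict: "time": time; "qpos": joint angles; "dq": joint speeds; "joint_efforts": joint torques, N m; "eef_pos": TCP position; "tcp_rot": TCP orientation; "contact_force": force on the tool from outside, world axes, zero at the start; "wrist_torque": the same for the moment, N m; "opening": opening from 0.0 (shut) to 1.0 (fully open); "finger_force": force on a finger pad.
Only numpy, scipy, OpenCV 4.12 (cv2) and the standard library are available. Lean on these libraries where they do the work, as an engineer would, in place of code of your own. Each camera call takes 0.05 s, during which the arm holds its last target. There are 200 camera calls.

## Task

Set the piston crown up, fully down in the round seat of the holding fixture. Then pass the T head of each of the two hold-downs down through its own slot beside the seat until the shoulder rests on the deck, and give it a quarter turn there so that the head locks under the deck and its bar points straight over the piston. Leave all the other things on the bench standing and lying where they are.

Things in the scene. Friction and masses are not known exactly. Their poses are not given: they have to be found in the camera images.
- fixture: piston holding fixture fixed to the bench: aluminium deck 210 (x) x 100 (y) mm on two end walls, top 50 mm above the bench; origin at the centre of its underside, x along its length (seat and slots lie in a row along x), z up
- seat (a point): centre of the mouth of the fixture's round seat, level with the deck's top, in the middle of the deck; bore 60 mm wide, flat floor 26 mm below the deck's top
- slot_a (a point): middle of a slot's mouth, level with the deck's top, 62 mm from the seat's centre; through slot 27 mm wide (fixture x), 60 mm long (fixture y). A head passes only with its x along the fixture's y. Shoulder on the deck: head hangs 4 mm below the 12 mm deck, free to turn either way, hold-down's centre 13 mm above the deck. Either hold-down fits either slot
- slot_b (a point): middle of a slot's mouth, level with the deck's top, 62 mm from the seat's centre; through slot 27 mm wide (fixture x), 60 mm long (fixture y). A head passes only with its x along the fixture's y. Shoulder on the deck: head hangs 4 mm below the 12 mm deck, free to turn either way, hold-down's centre 13 mm above the deck. Either hold-down fits either slot
- piston_center (a point): centre of a loose light-metal piston standing crown up, round, 55 mm across and 54 mm high; its centre is 27 mm above its foot. Fully in the seat its crown stands 28 mm above the deck (centre 1 mm above it); the bars of seated hold-downs pass 4 mm over the crown
- holddown_1_center (a point): centre of a loose steel hold-down, 86 mm tall, 0.3 kg, upright on its T head; z up, x along head and grip bar. Heights from its foot (43 mm below this point): head 52 (x) x 20 x 14 mm; shank 18 mm thick; round shoulder 40 mm across at 30-38 mm; neck 16 mm thick; grip bar 92 (x) x 12 (y) mm at 62-86 mm, its middle 31 mm above this point. Both hold-downs are alike; pinch the bar across its 12 mm
- holddown_2_center (a point): centre of a loose steel hold-down, 86 mm tall, 0.3 kg, upright on its T head; z up, x along head and grip bar. Heights from its foot (43 mm below this point): head 52 (x) x 20 x 14 mm; shank 18 mm thick; round shoulder 40 mm across at 30-38 mm; neck 16 mm thick; grip bar 92 (x) x 12 (y) mm at 62-86 mm, its middle 31 mm above this point. Both hold-downs are alike; pinch the bar across its 12 mm
- drink_can: bystander: light black drink can, 66 mm across, 115 mm high, standing among the parts; origin at the centre of its underside
- bolt_tin: bystander: shallow tin of bolts, 77 mm across, 37 mm high; origin at the centre of its underside
- tape_roll: bystander: roll of tape standing on edge, 50 mm thick (its x), 84 mm across, 84 mm high; origin at the centre of its underside
Mind the look-alikes: they are no part of the job. What is shaped like the part that bears piston_center but pink is not meant.

How it is judged:
On the way, in this order (a step that is already met when the one before it is completed fails the run):
1. the piston sits fully down and upright in the seat (horizontal distance between piston_center and seat below 0.006 m and z of piston_center in the frame of fixture below 0.055 m and angle between piston_center's own z axis and vertical below 0.1 rad), for 0.2 s.
2. with the piston seated, one hold-down is fully down in a slot and turned so that its bar points over the piston (all of step 1 and ((horizontal distance between holddown_1_center and slot_a below 0.01 m and z of holddown_1_center in the frame of fixture below 0.068 m and angle between holddown_1_center's own z axis and vertical below 0.1 rad and angle between the x axis of holddown_1_center and the x axis of fixture, either way round below 0.3 rad) or (horizontal distance between holddown_1_center and slot_b below 0.01 m and z of holddown_1_center in the frame of fixture below 0.068 m and angle between holddown_1_center's own z axis and vertical below 0.1 rad and angle between the x axis of holddown_1_center and the x axis of fixture, either way round below 0.3 rad) or (horizontal distance between holddown_2_center and slot_a below 0.01 m and z of holddown_2_center in the frame of fixture below 0.068 m and angle between holddown_2_center's own z axis and vertical below 0.1 rad and angle between the x axis of holddown_2_center and the x axis of fixture, either way round below 0.3 rad) or (horizontal distance between holddown_2_center and slot_b below 0.01 m and z of holddown_2_center in the frame of fixture below 0.068 m and angle between holddown_2_center's own z axis and vertical below 0.1 rad and angle between the x axis of holddown_2_center and the x axis of fixture, either way round below 0.3 rad))), for 0.2 s.
At the end, for the whole second after the job is handed in: The piston stands upright (within 0.1 rad) in the seat, within 6 mm of its centre and less than 4 mm short of fully down. One hold-down stands in each slot: within 10 mm of the slot's centre, upright within 0.1 rad, shoulder within 5 mm of the deck, bar and head along the fixture's x within 0.3 rad (all of step 1 and (((horizontal distance between holddown_1_center and slot_a below 0.01 m and z of holddown_1_center in the frame of fixture below 0.068 m and angle between holddown_1_center's own z axis and vertical below 0.1 rad and angle between the x axis of holddown_1_center and the x axis of fixture, either way round below 0.3 rad) and (horizontal distance between holddown_2_center and slot_b below 0.01 m and z of holddown_2_center in the frame of fixture below 0.068 m and angle between holddown_2_center's own z axis and vertical below 0.1 rad and angle between the x axis of holddown_2_center and the x axis of fixture, either way round below 0.3 rad)) or ((horizontal distance between holddown_1_center and slot_b below 0.01 m and z of holddown_1_center in the frame of fixture below 0.068 m and angle between holddown_1_center's own z axis and vertical below 0.1 rad and angle between the x axis of holddown_1_center and the x axis of fixture, either way round below 0.3 rad) and (horizontal distance between holddown_2_center and slot_a below 0.01 m and z of holddown_2_center in the frame of fixture below 0.068 m and angle between holddown_2_center's own z axis and vertical below 0.1 rad and angle between the x axis of holddown_2_center and the x axis of fixture, either way round below 0.3 rad)))); the robot touches nothing.
It fails at once if the drink can is moved by more than 30 mm or tipped (distance of drink_can from where it was at the start of the episode above 0.03 m or angle between drink_can's own z axis and vertical above 0.5 rad).
It fails at once if the bolt tin or the tape roll is moved by more than 30 mm (distance of any of bolt_tin, tape_roll from where it was at the start of the episode above 0.03 m).
It also fails if it takes over 72 s, if anything falls off the work surface, if the arm or the gripper's body presses on something with over 40 N, if the wrist force passes 120 N, or if a joint passes its speed limit or range.

## Working session

There is one attempt and no reset: what is moved stays moved. The work goes in short steps, Python scripts to look and compute and a shell command to move; the robot and the scene stay as the last step left them, time stands still between calls to the robot, and variables do not carry over. Pictures are saved under pics/ and viewed, at most 10 in all, crops included, and the job is handed in when it is done.

```bash
ls; mkdir -p pics
python3 - <<'E'
from plant import get_state, read_camera
import cv2,numpy as np,pickle
s=get_state();print(s)
for n in("top","side"):
    c=read_camera(n);pickle.dump(c,open(n+'.pkl','wb'));cv2.imwrite(f'pics/{n}0.png',c['frame'])
    print(n,c['vfov'],c['cx'],c['cy'],c['origin'],c['orientation'],(c['range_z']==0).mean())
E
```

```text
pics
{'time': 0.0, 'qpos': array([-1.42198578e+00,  2.87172610e-01,  1.57819331e+00,  2.47081249e-05,
        1.27860730e+00, -1.49995218e-01]), 'dq': array([ 6.98463638e-04,  1.03264305e-03, -5.77164553e-04,  6.54960642e-04,
        6.21591374e-05,  6.80673181e-05]), 'joint_efforts': array([ 8.42873214e-04, -4.05981946e+01, -2.92624158e+01, -1.05967965e-04,
        5.72849429e-03, -1.33221383e-05]), 'eef_pos': array([ 0.19864326, -0.64441342,  0.22993372]), 'tcp_rot': array([ 9.88859965e-01,  1.48844054e-01,  1.25312471e-05, -1.19027959e-03]), 'contact_force': array([-0.28471503,  0.20765878,  0.06662309]), 'wrist_torque': array([ 0.02492569,  0.00612629, -0.00752435]), 'finger_force': 0.0, 'opening': 0.9978759374841246}
top 49.72743735910475 258.9111736087095 185.30403332273107 [0.38186266 0.07343321 0.95382158] [-0.69625589  0.71154196 -0.06077362  0.07240408] 0.004221598307291667
side 51.03959141575679 254.3762917966421 194.28424180068944 [ 0.28179608 -0.58824153  0.66467663] [ 0.88987394 -0.15981718  0.0851351  -0.41873005] 0.0038909912109375
```

View pics/top0.png

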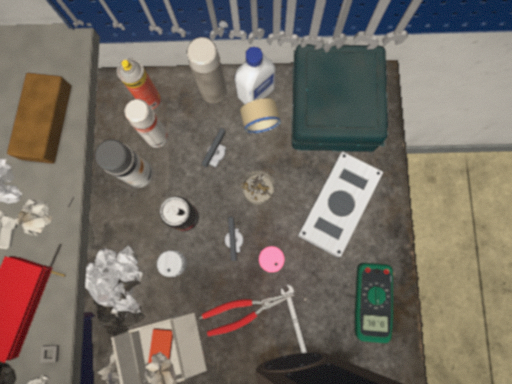

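View pics/side0.png

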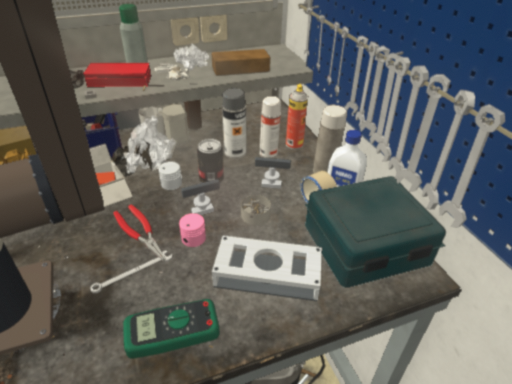

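The top view shows the fixture centred at about (341,203), the white piston at (170,264) and the pink decoy at (271,260). The dark hold-down bars are at (214,147) and (233,238), the can at (178,212), the tin at (258,187) and the tape at (260,115). The side view agrees.

```bash
cat > h.py <<'E'
import numpy as np,cv2,pickle
from scipy.spatial.transform import Rotation as R
def f_of(c): return c['frame'].shape[0]/2/np.tan(np.radians(c['vfov'])/2)
def rot(c): return R.from_quat(c['orientation']).as_matrix()
def cloud(c):
    h,w=c['range_z'].shape;v,u=np.mgrid[:h,:w];z=c['range_z'];f=f_of(c)
    P=np.stack([(u-c['cx'])/f*z,(v-c['cy'])/f*z,z],-1)
    return P@rot(c).T+np.array(c['origin'])
def ray(c,uv,z):
    uv=np.atleast_2d(uv).astype(float);f=f_of(c)
    d=np.c_[(uv[:,0]-c['cx'])/f,(uv[:,1]-c['cy'])/f,np.ones(len(uv))]@rot(c).T
    o=np.array(c['origin']);return o+d*((z-o[2])/d[:,2])[:,None]
def project(c,P):
    p=(np.atleast_2d(P)-np.array(c['origin']))@rot(c);return p[:,:2]/p[:,2:]*f_of(c)+[c['cx'],c['cy']]
def comp(m,minA=30):
    n,l,s,ce=cv2.connectedComponentsWithStats(m.astype(np.uint8));return [(l==i,s[i,4],ce[i]) for i in range(1,n) if s[i,4]>=minA]
E
python3 - <<'E'
from h import *
for n in("top","side"):
    c=pickle.load(open(n+'.pkl','rb'));P=cloud(c);hsv=cv2.cvtColor(c['frame'],cv2.COLOR_BGR2HSV)
    print(n)
    pts={'top':dict(fix=(341,203),deck=(315,235),pis=(170,264),pink=(271,260),b1=(214,147),b2=(234,238),can=(175,212),tape=(260,115),bench=(200,190),tin=(258,187)),
     'side':dict(fixdeck=(235,255),pis=(170,169),pink=(192,220),b1=(272,162),b2=(203,187),can=(210,146),bench=(240,230))}[n]
    for k,(u,v) in pts.items(): print(k,P[v,u].round(4),hsv[v,u])
    print('bench z spread',[P[v,u,2].round(4) for u,v in ((150,200),(300,290),(120,200),(390,240))])
    for nm,lo,hi in(('deck',.042,.058),('bar',.078,.094)):
        m=(abs(P[...,2]-(lo+hi)/2)<(hi-lo)/2)&(P[...,0]>.3)&(P[...,0]<1)
        for M,a,ce in comp(m,40): 
            X=P[M][:,:2];r=cv2.minAreaRect((X*1000).astype(np.float32));print(nm,a,ce.round(1),P[M].mean(0).round(4),r,np.median(hsv[M],0))
E
```

```text
top
fix [ 0.5145 -0.0976  0.0238] [ 83  10 103]
deck [ 0.4421 -0.0326  0.0506] [ 18   6 221]
pis [0.3867 0.2807 0.0529] [ 13   8 217]
pink [0.3907 0.064  0.0553] [169  98 247]
b1 [0.6353 0.1823 0.0842] [135   6  91]
b2 [0.4372 0.1403 0.0851] [15 11 96]
can [0.4909 0.2588 0.1127] [ 14  20 218]
tape [0.7064 0.0806 0.0833] [ 19  79 215]
bench [0.5559 0.2255 0.0014] [ 18  29 105]
tin [0.5542 0.089  0.0316] [ 18  96 112]
bench z spread [np.float64(0.0013), np.float64(-0.0006), np.float64(-0.0002), np.float64(0.003)]
deck 439 [448.2  45.8] [ 0.8781 -0.3652  0.05  ] ((878.0036010742188, -361.5596923828125), (306.05560302734375, 4.374386310577393), 89.97808837890625) [ 19.  22. 172.]
deck 112 [277.4  50.3] [0.8784 0.0363 0.0504] ((878.1683959960938, 36.24034118652344), (3.9312784671783447, 77.82378387451172), 0.3826439380645752) [ 18.5  21.  171. ]
deck 89 [230.7  51.5] [0.8785 0.1469 0.0506] ((878.5012817382812, 147.23011779785156), (63.988258361816406, 4.491518974304199), 88.92049407958984) [ 19.  21. 173.]
deck 291 [142.  54.] [0.8786 0.3581 0.0502] ((878.9706420898438, 360.04620361328125
[... 10050 characters left out ...]
950408935547), 60.38289260864258) [112.  47. 145.]
bar 217 [320.7 177.7] [0.7175 0.0767 0.0814] ((717.753173828125, 78.60604858398438), (51.49082565307617, 43.37552261352539), 8.387229919433594) [ 21.  80. 208.]
bar 202 [200.  185.8] [0.4352 0.1409 0.0832] ((435.9625549316406, 142.6370849609375), (91.40731811523438, 14.048645973205566), 3.22747540473938) [20. 11. 90.]
bar 920 [373.9 248. ] [ 0.7038 -0.1661  0.0861] ((697.5762939453125, -148.6287384033203), (139.28463745117188, 284.0367431640625), 46.19369888305664) [85. 73. 47.]
bar 651 [474.1 254.3] [ 0.8785 -0.2456  0.0863] ((878.2582397460938, -224.54049682617188), (234.4552764892578, 6.411802768707275), 89.7972183227539) [ 24.  25. 195.]
```

```bash
cat >> h.py <<'E'
def go(x,y,z,psi):
    from plant import get_state
    s=get_state();Rm=R.from_quat(s['tcp_rot']).as_matrix();d=Rm.T@(np.array([x,y,z])-s['eef_pos'])*1000
    p=np.degrees(np.arctan2(Rm[1,0],Rm[0,0]));w=(p-psi+180)%360-180
    print('t',round(s['time'],2),'psi',p.round(1),'shift',d.round(1),'yaw',w.round(1),'q6',s['qpos'][5].round(2))
E
python3 - <<'E'
from h import *
go(.5,-.1,.26,102)
for n in("top","side"):
    c=pickle.load(open(n+'.pkl','rb'));P=cloud(c);g=c['frame'].min(2)
    m=((g>150)&(abs(P[...,2]-.05)<.012)&(np.hypot(P[...,0]-.511,P[...,1]+.093)<.13)).astype(np.uint8)
    cs,h=cv2.findContours(m,cv2.RETR_CCOMP,cv2.CHAIN_APPROX_NONE)
    for k in range(len(cs)):
        if h[0][k][3]>=0 and cv2.contourArea(cs[k])>80:
            X=ray(c,cs[k][:,0],.05)[:,:2]*1000;print(n,cv2.minAreaRect(X.astype(np.float32)),cv2.minEnclosingCircle(X.astype(np.float32)))
    # crown centres via rays
    for nm,q in(('pis',(.3875,.281)),('pink',(.393,.062))):
        hs=cv2.cvtColor(c['frame'],cv2.COLOR_BGR2HSV)
        m=(abs(P[...,2]-.0535)<.004)&(np.hypot(P[...,0]-q[0],P[...,1]-q[1])<.04)
        v,u=np.nonzero(m);X=ray(c,np.c_[u,v],.054)[:,:2]*1000;print(nm,cv2.minEnclosingCircle(X.astype(np.float32)),X.mean(0))
E
```

```text
t 0.1 psi 17.1 shift [ 448.3 -431.7  -28.9] yaw -84.9 q6 -0.15
top ((457.0399169921875, -60.91201400756836), (64.12893676757812, 29.41539192199707), 61.73125076293945) ((456.6964111328125, -60.37727355957031), 33.718780517578125)
top ((511.0224609375, -91.6673583984375), (62.76891326904297, 58.654972076416016), 42.58890151977539) ((510.9893493652344, -91.88153076171875), 31.95453453063965)
top ((564.1959838867188, -122.7742691040039), (65.46669006347656, 28.610008239746094), 59.8739128112793) ((565.0122680664062, -123.4534912109375), 34.49668502807617)
pis ((388.41925048828125, 282.2123718261719), 27.71428108215332) [388.29772681 282.70157556]
pink ((393.170166015625, 64.37785339355469), 27.34642791748047) [393.19576429  64.39441251]
side ((564.060791015625, -125.09906768798828), (64.42544555664062, 29.86100959777832), 63.4858512878418) ((563.1936645507812, -125.12594604492188), 33.11111831665039)
side ((508.4357604980469, -95.86727905273438), (55.431270599365234, 61.93993377685547), 17.070354461669922) ((510.6687927246094, -95.1638412475586), 31.632474899291992)
side ((456.43707275390625, -64.94922637939453), (63.29701232910156, 31.282747268676758), 60.634647369384766) ((456.8495788574219, -65.22085571289062), 33.19362258911133)
pis ((388.5191345214844, 276.0262451171875), 28.831146240234375) [386.82818288 276.15982254]
pink ((391.82623291015625, 58.84416580200195), 28.492002487182617) [392.02913973  58.51665587]
```

```bash
python3 -m crank '[[[448,-432,-29],-85,0],[[448,-432,-29],-85,0],[[448,-432,-29],-85,0],[[448,-432,-29],-85,0],[[448,-432,-29],-85,0],[[448,-432,-29],-85,0],[[448,-432,-29],-85,0],[[448,-432,-29],-85,0],[[448,-432,-29],-85,0],[[448,-432,-29],-85,0]]' 30; python3 -c "
from h import *
go(.3885,.280,.16,135)"
```

```text
time: 1.1
eef_pos: [0.4406, -0.2058, 0.2544]
tcp_rot: [0.626, 0.78, 0.0, -0.0]
contact_force: [0.3, -1.0, 0.1]
opening: 1.003
finger_force: 0.0
t 1.1 psi 102.4 shift [485.6  53.7  94.5] yaw -32.6 q6 -0.86
```

```bash
python3 -c "
from h import *
go(.48,.08,.24,135);go(.3885,.28,.16,135)"
```

```text
t 1.1 psi 102.4 shift [270.6 100.   14.4] yaw -32.6 q6 -0.86
t 1.1 psi 102.4 shift [485.6  53.7  94.5] yaw -32.6 q6 -0.86
```

```bash
python3 -m crank '[[[271,100,14],-33,0],[[271,100,14],-33,0],[[271,100,14],-33,0],[[271,100,14],-33,0],[[271,100,14],-33,0],[[350,80,30],-33,0],[[486,54,50],-33,0],[[486,54,80],-33,0],[[486,54,94],-33,0],[[486,54,94],-33,0]]'; python3 -m crank '[[[0,0,0],0,0],[[0,0,0],0,0],[[0,0,0],0,0]]'; python3 -c "
from h import *
go(.3885,.28,.16,135)"
```

```text
time: 2.1
eef_pos: [0.396, 0.2641, 0.1682]
tcp_rot: [0.382, 0.924, 0.0, 0.0]
contact_force: [0.6, -0.4, 0.1]
opening: 1.002
finger_force: 0.0
time: 2.4
eef_pos: [0.3978, 0.2619, 0.1693]
tcp_rot: [0.382, 0.924, 0.0, 0.0]
contact_force: [0.8, 0.1, 0.4]
opening: 0.999
finger_force: 0.0
t 2.4 psi 135.1 shift [19.4  6.3  9.3] yaw 0.1 q6 -0.42
```

```bash
python3 -m crank '[[[19,6,10],0,0],[[19,6,10],0,0],[[19,6,50],0,0],[[19,6,90],0,0],[[19,6,120],0,0],[[19,6,145],0,0],[[19,6,145],0,0],[[19,6,145],0,0]]'; python3 -c "
from h import *
go(.3885,.28,.024,135)
from plant import read_camera
for n in ('top','side'):
    c=read_camera(n);cv2.imwrite(f'pics/{n}1.png',cv2.resize(c['frame'][100:340,60:320],None,fx=1.5,fy=1.5))
cv2.imwrite('pics/b1.png',np.hstack([cv2.imread('pics/top1.png'),cv2.imread('pics/side1.png')]))"
```

```text
time: 3.2
eef_pos: [0.3891, 0.2794, 0.0246]
tcp_rot: [0.382, 0.924, 0.0, 0.0]
contact_force: [0.3, 0.1, -0.5]
opening: 1.003
finger_force: 0.0
t 3.2 psi 135.0 shift [0.9 0.1 0.6] yaw 0.0 q6 -0.38
```

View pics/b1.png

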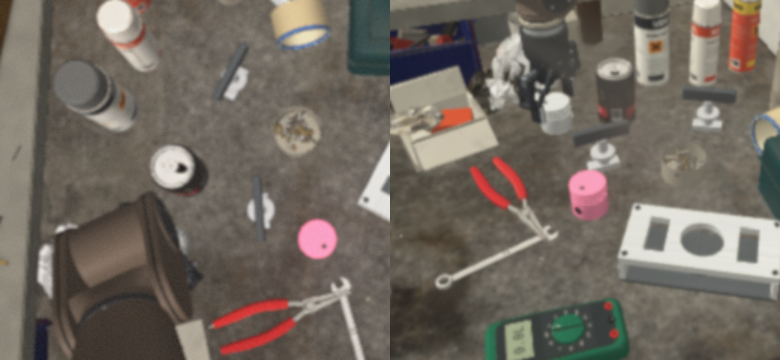

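The side crop shows the open fingers over the white piston at about (552,105), and nothing else has moved. I'll close on it now.

```bash
python3 -m crank '[[[0,0,0],0,255],[[0,0,0],0,255],[[0,0,0],0,255],[[0,0,0],0,255],[[0,0,0],0,255],[[0,0,0],0,255],[[0,0,0],0,255],[[0,0,0],0,255]]' 30; python3 -m crank '[[[0,0,-30],0,255],[[0,0,-60],0,255],[[0,0,-90],0,255],[[0,0,-120],0,255],[[0,0,-140],0,255],[[0,0,-140],0,255],[[0,0,-140],0,255]]';python3 -c "
from h import *
go(.47,.08,.164,135);go(.5108,-.0935,.164,135)"
```

```text
time: 4.1
eef_pos: [0.3892, 0.2807, 0.0255]
tcp_rot: [0.382, 0.924, 0.001, 0.001]
contact_force: [-0.2, -1.2, 5.8]
opening: 0.632
finger_force: 31.5
time: 4.8
eef_pos: [0.3872, 0.2798, 0.163]
tcp_rot: [0.382, 0.924, -0.0, -0.0]
contact_force: [0.6, 0.5, -2.7]
opening: 0.629
finger_force: 33.7
t 4.8 psi 135.1 shift [-199.7  -83.2   -1. ] yaw 0.1 q6 -0.37
t 4.8 psi 135.1 shift [-351.  -177.4   -1. ] yaw 0.1 q6 -0.37
```

```bash
python3 -m crank '[[[-351,-177,-1],0,255],[[-351,-177,-1],0,255],[[-351,-177,-1],0,255],[[-351,-177,-1],0,255],[[-351,-177,-1],0,255],[[-351,-177,-1],0,255],[[-351,-177,-1],0,255],[[-351,-177,-1],0,255],[[-351,-177,-1],0,255],[[-351,-177,-1],0,255]]' ;python3 -m crank '[[[0,0,0],0,255],[[0,0,0],0,255],[[0,0,0],0,255]]'; python3 -c "
from h import *
go(.5108,-.0935,.1,135)"
```

```text
time: 5.8
eef_pos: [0.5103, -0.0933, 0.1621]
tcp_rot: [0.383, 0.924, 0.0, -0.003]
contact_force: [0.0, 1.9, -2.7]
opening: 0.633
finger_force: 33.7
time: 6.1
eef_pos: [0.5112, -0.0917, 0.1644]
tcp_rot: [0.381, 0.925, 0.0, -0.0]
contact_force: [0.4, 0.4, -1.9]
opening: 0.63
finger_force: 33.6
t 6.1 psi 135.2 shift [-1.  -1.6 64.4] yaw 0.2 q6 -1.16
```

```bash
python3 -m crank '[[[-1,-1.5,35],0,255],[[-1,-1.5,70],0,255],[[-1,-1.5,75],0,255],[[-1,-1.5,75],0,255],[[-1,-1.5,75],0,255]]'; python3 -c "
from h import *
go(.5108,-.0935,.1,135)
from plant import read_camera
a=[]
for n in ('top','side'):
    c=read_camera(n);pickle.dump(c,open(n+'2.pkl','wb'));o={'top':(150,270),'side':(180,190)}[n];a.append(cv2.resize(c['frame'][o[0]:o[0]+120,o[1]:o[1]+130],None,fx=3,fy=3))
cv2.imwrite('pics/b2.png',np.hstack(a))"
```

```text
time: 6.6
eef_pos: [0.5126, -0.095, 0.0916]
tcp_rot: [0.381, 0.924, 0.0, 0.002]
contact_force: [0.0, -0.3, -2.4]
opening: 0.629
finger_force: 33.7
t 6.6 psi 135.2 shift [ 2.3 -0.2 -8.4] yaw 0.2 q6 -1.17
```

View pics/b2.png

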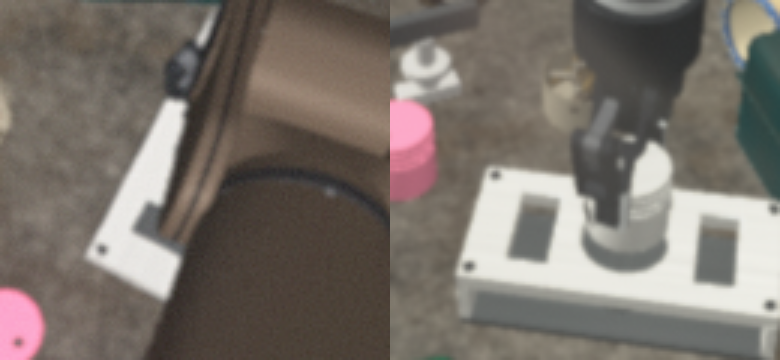

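```bash
python3 -m crank '[[[1,0,8],0,255],[[1,0,14],0,255],[[1,0,20],0,255],[[1,0,24],0,255],[[1,0,24],0,255]]'; python3 -c "
from h import *
go(.5108,-.0935,.0486,135)"
```

```text
time: 7.2
eef_pos: [0.5109, -0.0941, 0.0652]
tcp_rot: [0.382, 0.924, 0.0, 0.0]
contact_force: [1.5, -0.1, -3.9]
opening: 0.632
finger_force: 33.5
t 7.2 psi 135.1 shift [ 0.5  0.4 16.6] yaw 0.1 q6 -1.17
```

```bash
python3 -m crank '[[[0,0,4],0,255],[[0,0,8],0,255],[[0,0,12],0,255],[[0,0,14],0,255],[[0,0,14],0,255]]'; python3 -c "
from h import *
go(.5108,-.0935,.0486,135)"
```

```text
time: 7.7
eef_pos: [0.5109, -0.0942, 0.0516]
tcp_rot: [0.382, 0.924, 0.0, 0.0]
contact_force: [2.6, -0.2, -4.4]
opening: 0.633
finger_force: 33.6
t 7.7 psi 135.1 shift [0.5 0.4 3. ] yaw 0.1 q6 -1.17
```

Now release and rise, with the fingers half open near the deck, then look.

```bash
python3 -m crank '[[[0,0,0],0,0],[[0,0,0],0,0],[[0,0,0],0,0],[[0,0,0],0,0],[[0,0,-30],0,0],[[0,0,-70],0,0],[[0,0,-110],0,0],[[0,0,-130],0,0],[[0,0,-130],0,0]]'; python3 -c "
from h import *
from plant import read_camera
c=read_camera('side');P=cloud(c)
m=(P[...,2]>.058)&(P[...,2]<.1)&(np.hypot(P[...,0]-.511,P[...,1]+.095)<.04)
print(m.sum(),np.percentile(P[m][:,2],[10,50,90]));v,u=np.nonzero(m&(P[...,2]>.07));X=P[m&(P[...,2]>.07)];print(cv2.minEnclosingCircle((X[:,:2]*1000).astype(np.float32)))
go(.436,.1443,.16,3.4);go(.5,.06,.2,3.4)
cv2.imwrite('pics/s3.png',cv2.resize(c['frame'][130:310,130:340],None,fx=3,fy=3))"
```

```text
time: 8.6
eef_pos: [0.5129, -0.095, 0.1862]
tcp_rot: [0.382, 0.924, 0.0, 0.004]
contact_force: [1.2, -0.5, -0.1]
opening: 1.001
finger_force: 0.0
607 [0.0642996  0.07699843 0.07857213]
((508.2806396484375, -95.51840209960938), 27.98785400390625)
t 8.65 psi 135.1 shift [222.  115.9  22.8] yaw 131.7 q6 -1.17
t 8.65 psi 135.1 shift [117.  101.4 -16.8] yaw 131.7 q6 -1.17
```

View pics/s3.png

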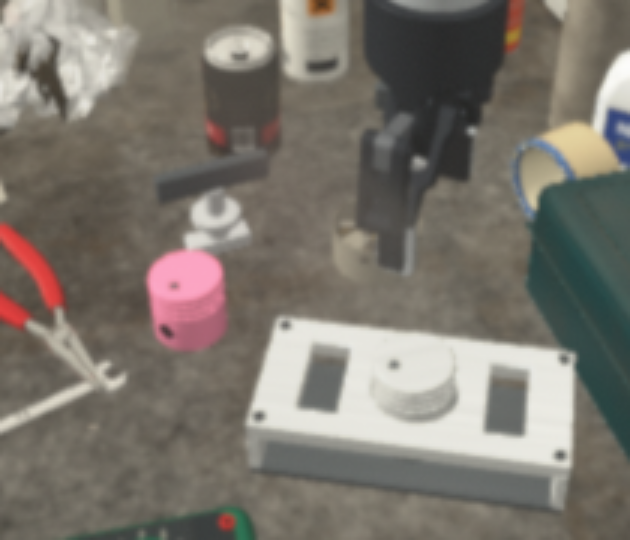

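The piston is fully seated: the crown is at z ≈ 0.078, around (413,362) in the crop. Next is hold-down 2.

```bash
python3 -c "
from h import *
go(.4363,.1443,.16,183.4)"; python3 -m crank '[[[223,116,20],-48,0],[[223,116,20],-48,0],[[223,116,20],-48,0],[[223,116,20],-48,0],[[223,116,20],-48,0],[[223,116,20],-48,0],[[223,116,20],-48,0],[[223,116,20],-48,0],[[223,116,20],-48,0]]'; python3 -c "
from h import *
go(.4363,.1443,.055,183.4)"
```

```text
t 8.65 psi 135.1 shift [221.8 116.1  22.8] yaw -48.3 q6 -1.17
time: 9.55
eef_pos: [0.4345, 0.1445, 0.161]
tcp_rot: [-0.026, 1.0, -0.0, -0.001]
contact_force: [0.7, 0.2, -0.3]
opening: 1.0
finger_force: 0.0
t 9.55 psi -177.0 shift [ -2.   -0.3 106. ] yaw -0.4 q6 -1.52
```

```bash
python3 -m crank '[[[-2,0,40],0,0],[[-2,0,80],0,0],[[-2,0,106],0,0],[[-2,0,106],0,0],[[-2,0,106],0,0]]'; python3 -m crank '[[[0,0,0],0,255],[[0,0,0],0,255],[[0,0,0],0,255],[[0,0,0],0,255],[[0,0,0],0,255],[[0,0,0],0,255],[[0,0,0],0,255],[[0,0,0],0,255],[[0,0,0],0,255]]' 60;  python3 -c "
from h import *
go(.4363,.1443,.055,183.4)"
```

```text
time: 10.05
eef_pos: [0.4369, 0.1447, 0.056]
tcp_rot: [-0.026, 1.0, -0.0, -0.0]
contact_force: [0.1, 0.2, 1.2]
opening: 1.001
finger_force: 0.0
time: 10.95
eef_pos: [0.4369, 0.1455, 0.0565]
tcp_rot: [-0.027, 1.0, -0.0, 0.0]
contact_force: [-1.6, -0.7, 5.7]
opening: 0.141
finger_force: 58.6
t 10.95 psi -176.9 shift [ 0.7 -1.2  1.5] yaw -0.3 q6 -1.52
```

```bash
python3 -m crank '[[[0,0,-40],0,255],[[0,0,-80],0,255],[[0,0,-110],0,255],[[0,0,-110],0,255],[[0,0,-110],0,255]]'; python3 -c "
from h import *
go(.457,-.0627,.165,60.2)"
```

```text
time: 11.45
eef_pos: [0.4356, 0.1455, 0.1643]
tcp_rot: [-0.027, 1.0, 0.0, -0.001]
contact_force: [0.4, 0.1, -4.4]
opening: 0.134
finger_force: 59.0
t 11.45 psi -176.9 shift [ -10.1 -209.    -0.7] yaw 122.9 q6 -1.52
```

```bash
python3 -m crank '[[[-10,-209,0],80,255],[[-10,-209,0],80,255],[[-10,-209,0],80,255],[[-10,-209,0],80,255],[[-10,-209,0],80,255],[[-10,-209,0],80,255],[[-10,-209,0],80,255],[[-10,-209,0],80,255],[[-10,-209,0],80,255],[[-10,-209,0],80,255]]'; python3 -c "
from h import *
go(.457,-.0627,.165,60.2)"
```

```text
time: 12.45
eef_pos: [0.4555, -0.0618, 0.1616]
tcp_rot: [0.623, 0.782, -0.001, -0.004]
contact_force: [-0.3, -0.1, -3.1]
opening: 0.136
finger_force: 59.7
t 12.45 psi 102.9 shift [-1.2  1.3 -3.4] yaw 42.7 q6 -0.58
```

```bash
python3 -m crank '[[[-1,1,0],43,255],[[-1,1,0],43,255],[[-1,1,0],43,255],[[-1,1,0],43,255],[[-1,1,20],43,255],[[-1,1,38],43,255],[[-1,1,38],43,255],[[-1,1,38],43,255]]'; python3 -c "
from h import *
go(.457,-.0627,.121,60.2)
from plant import read_camera
a=[]
for n in ('top','side'):
    c=read_camera(n);pickle.dump(c,open(n+'3.pkl','wb'));o={'top':(150,270),'side':(180,190)}[n];a.append(cv2.resize(c['frame'][o[0]:o[0]+120,o[1]:o[1]+130],None,fx=3,fy=3))
cv2.imwrite('pics/b4.png',np.hstack(a))"
```

```text
time: 13.25
eef_pos: [0.4573, -0.0627, 0.1253]
tcp_rot: [0.865, 0.501, -0.002, -0.002]
contact_force: [-0.1, -0.2, -4.4]
opening: 0.142
finger_force: 59.1
t 13.25 psi 60.1 shift [-0.1 -0.2  4.3] yaw -0.1 q6 0.16
```

View pics/b4.png

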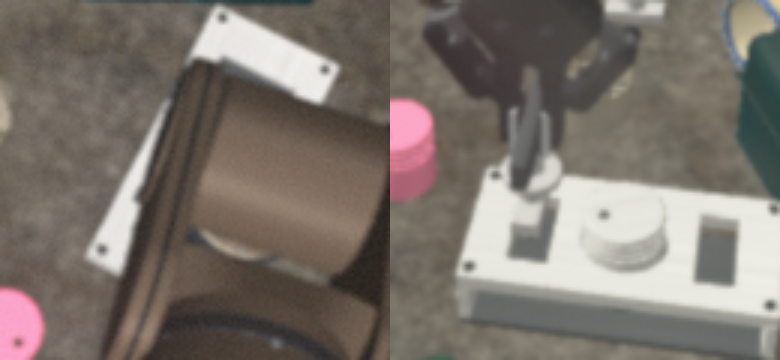

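```bash
python3 -m crank '[[[0,0,6],0,255],[[0,0,12],0,255],[[0,0,17],0,255],[[0,0,21],0,255],[[0,0,24],0,255],[[0,0,27],0,255],[[0,0,27],0,255]]'; python3 -c "
from h import *
go(.457,-.0627,.076,60.2)"
```

```text
time: 14.05
eef_pos: [0.4587, -0.0632, 0.1003]
tcp_rot: [0.866, 0.501, -0.0, -0.0]
contact_force: [-0.2, 0.3, -4.0]
opening: 0.143
finger_force: 59.2
t 14.05 psi 60.1 shift [-0.4 -1.7 24.3] yaw -0.1 q6 0.16
```

```bash
python3 -m crank '[[[0,0,6],0,255],[[0,0,11],0,255],[[0,0,16],0,255],[[0,0,19],0,255],[[0,0,21],0,255],[[0,0,23],0,255],[[0,0,23],0,255],[[0,0,23],0,255]]'; python3 -c "
from h import *
go(.457,-.0627,.076,60.2)"
```

```text
time: 14.85
eef_pos: [0.4591, -0.0634, 0.0779]
tcp_rot: [0.865, 0.501, 0.0, 0.0]
contact_force: [0.3, 1.5, -4.3]
opening: 0.142
finger_force: 59.2
t 14.85 psi 60.1 shift [-0.5 -2.2  1.9] yaw -0.1 q6 0.16
```

```bash
python3 -m crank '[[[0,0,1],-8,255],[[0,0,1],-16,255],[[0,0,1],-24,255],[[0,0,1],-32,255],[[0,0,1],-40,255],[[0,0,1],-48,255],[[0,0,1],-56,255],[[0,0,1],-64,255],[[0,0,1],-72,255],[[0,0,1],-80,255]]';python3 -m crank '[[[0,0,0],-8,255],[[0,0,0],-10,255],[[0,0,0],-10,255],[[0,0,0],-10,255]]'; python3 -c "
from h import *
go(.457,-.0627,.076,150.2)"
```

```text
time: 15.85
eef_pos: [0.4592, -0.0634, 0.0771]
tcp_rot: [0.338, 0.941, -0.0, 0.0]
contact_force: [0.1, -0.3, -4.5]
opening: 0.138
finger_force: 59.4
time: 16.25
eef_pos: [0.4591, -0.0634, 0.0769]
tcp_rot: [0.258, 0.966, -0.0, 0.0]
contact_force: [-0.3, 0.1, -3.8]
opening: 0.141
finger_force: 59.5
t 16.25 psi 150.1 shift [ 2.2 -0.5  0.9] yaw -0.1 q6 -1.41
```

Turned cleanly. Lower the last millimetre, release, rise, and check.

```bash
python3 -m crank '[[[1.5,0,1],0,255],[[1.5,0,1.5],0,255],[[1.5,0,1.5],0,0],[[1.5,0,1.5],0,0],[[1.5,0,1.5],0,0],[[1.5,0,1.5],0,0],[[1.5,0,1.5],0,0],[[1.5,0,-40],0,0],[[1.5,0,-85],0,0],[[1.5,0,-85],0,0]]'; python3 -c "
from h import *
from plant import read_camera
c=read_camera('side');P=cloud(c)
m=(P[...,2]>.095)&(P[...,2]<.112)&(np.hypot(P[...,0]-.457,P[...,1]+.063)<.055)
print(m.sum(),np.median(P[m],0),cv2.minAreaRect((P[m][:,:2]*1000).astype(np.float32)))
cv2.imwrite('pics/s5.png',cv2.resize(c['frame'][130:310,130:340],None,fx=3,fy=3))
go(.6358,.184,.165,153);go(.55,.02,.165,153)"
```

```text
time: 17.25
eef_pos: [0.4619, -0.0641, 0.1687]
tcp_rot: [0.258, 0.966, -0.001, 0.007]
contact_force: [0.5, 0.3, 0.9]
opening: 0.997
finger_force: 0.0
346 [ 0.4573852  -0.06876162  0.10408067] ((457.17626953125, -66.00579833984375), (14.882893562316895, 91.7867660522461), 59.60654067993164)
t 17.3 psi 150.1 shift [-29.  302.1   1.3] yaw -2.9 q6 -1.41
t 17.3 psi 150.1 shift [-36.3 117.1   1.1] yaw -2.9 q6 -1.41
```

View pics/s5.png

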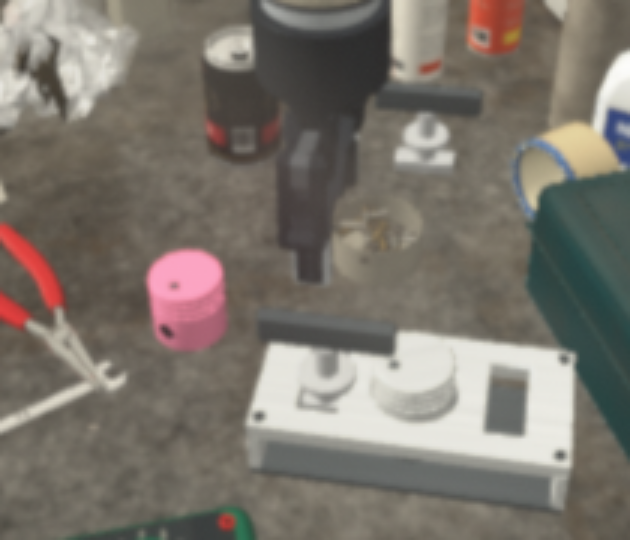

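Hold-down 2 is locked in slot B, with its bar pointing over the piston (260-395, 330 in the crop). Now hold-down 1.

```bash
python3 -m crank '[[[-29,302,0],-3,0],[[-29,302,0],-3,0],[[-29,302,0],-3,0],[[-29,302,0],-3,0],[[-29,302,0],-3,0],[[-29,302,0],-3,0],[[-29,302,0],-3,0],[[-29,302,0],-3,0],[[-29,302,0],-3,0]]'; python3 -c "
from h import *
go(.6358,.184,.055,153)"
```

```text
time: 18.2
eef_pos: [0.6322, 0.1841, 0.1602]
tcp_rot: [0.233, 0.973, -0.001, -0.001]
contact_force: [0.5, -0.5, -1.0]
opening: 1.001
finger_force: 0.0
t 18.2 psi 153.1 shift [ -3.5   1.8 105.2] yaw 0.1 q6 -0.97
```

```bash
python3 -m crank '[[[-2,1,0],0,0],[[-2,1,0],0,0],[[-2,1,40],0,0],[[-2,1,80],0,0],[[-2,1,104],0,0],[[-2,1,104],0,0],[[-2,1,104],0,0]]'; python3 -c "
from h import *
go(.6358,.184,.055,153)"
```

```text
time: 18.9
eef_pos: [0.6357, 0.1842, 0.0584]
tcp_rot: [0.233, 0.973, 0.0, 0.0]
contact_force: [0.6, -0.2, 0.3]
opening: 1.0
finger_force: 0.0
t 18.9 psi 153.1 shift [-0.1 -0.2  3.4] yaw 0.1 q6 -0.97
```

```bash
python3 -m crank '[[[0,0,2],0,0],[[0,0,2],0,255],[[0,0,2],0,255],[[0,0,2],0,255],[[0,0,2],0,255],[[0,0,2],0,255],[[0,0,2],0,255],[[0,0,2],0,255],[[0,0,2],0,255],[[0,0,2],0,255]]' 60; python3 -m crank '[[[0,0,-40],0,255],[[0,0,-80],0,255],[[0,0,-110],0,255],[[0,0,-110],0,255],[[0,0,-110],0,255]]';  python3 -c "
from h import *
go(.5646,-.1243,.165,60.2)"
```

```text
time: 19.9
eef_pos: [0.6358, 0.185, 0.0562]
tcp_rot: [0.232, 0.973, 0.0, 0.0]
contact_force: [0.3, 0.4, 4.1]
opening: 0.137
finger_force: 58.7
time: 20.4
eef_pos: [0.6348, 0.1845, 0.1642]
tcp_rot: [0.232, 0.973, -0.0, -0.001]
contact_force: [0.0, 0.6, -3.4]
opening: 0.139
finger_force: 59.2
t 20.4 psi 153.1 shift [ -77.  -307.2   -0.6] yaw 92.9 q6 -0.97
```

```bash
python3 -m crank '[[[-77,-307,-10],80,255],[[-77,-307,-10],80,255],[[-77,-307,-10],80,255],[[-77,-307,-10],80,255],[[-77,-307,-10],80,255],[[-77,-307,-10],80,255],[[-77,-307,-10],80,255],[[-77,-307,-10],80,255],[[-77,-307,-10],80,255],[[-77,-307,-10],80,255]]'; python3 -m crank '[[[0,0,0],13,255],[[0,0,0],13,255],[[0,0,0],13,255],[[0,0,0],13,255]]'; python3 -c "
from h import *
go(.5646,-.1243,.121,60.2)"
```

```text
time: 21.4
eef_pos: [0.563, -0.1235, 0.1711]
tcp_rot: [0.805, 0.594, -0.002, -0.003]
contact_force: [0.6, -0.4, -3.5]
opening: 0.142
finger_force: 59.3
time: 21.8
eef_pos: [0.5639, -0.1233, 0.1728]
tcp_rot: [0.865, 0.502, -0.002, -0.002]
contact_force: [-0.9, -0.9, -2.3]
opening: 0.139
finger_force: 59.3
t 21.8 psi 60.2 shift [-0.5  1.3 51.8] yaw 0.0 q6 0.13
```

```bash
python3 -m crank '[[[0,0.5,25],0,255],[[0,0.5,45],0,255],[[0,0.5,51],0,255],[[0,0.5,51],0,255],[[0,0.5,51],0,255]]'; python3 -c "
from h import *
go(.5646,-.1243,.076,60.2)
from plant import read_camera
c=read_camera('side');cv2.imwrite('pics/s6.png',cv2.resize(c['frame'][180:310,220:340],None,fx=4,fy=4))"
```

```text
time: 22.3
eef_pos: [0.5663, -0.1243, 0.1253]
tcp_rot: [0.865, 0.501, 0.0, 0.0]
contact_force: [0.9, -0.3, -2.7]
opening: 0.143
finger_force: 59.2
t 22.3 psi 60.1 shift [-0.9 -1.5 49.3] yaw -0.1 q6 0.13
```

View pics/s6.png

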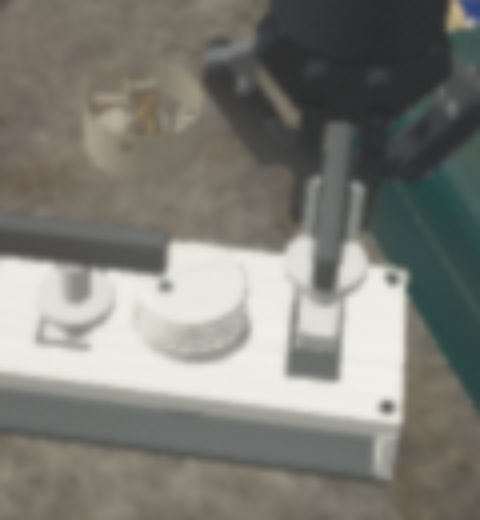

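The head (299-337 in the crop) sits centred over the slot (289-340) to within about 1 mm. I'll nudge it by -1 mm and lower.

```bash
python3 -m crank '[[[-0.5,-1,6],0,255],[[-0.5,-1,12],0,255],[[-0.5,-1,17],0,255],[[-0.5,-1,21],0,255],[[-0.5,-1,24],0,255],[[-0.5,-1,27],0,255],[[-0.5,-1,27],0,255]]'; python3 -c "
from h import *
go(.5646,-.1243,.077,60.2)"
```

```text
time: 23.05
eef_pos: [0.5681, -0.1223, 0.1033]
tcp_rot: [0.866, 0.5, 0.004, 0.0]
contact_force: [-1.0, 9.7, 16.2]
opening: 0.139
finger_force: 64.4
t 23.05 psi 60.0 shift [-3.6 -2.1 26.3] yaw -0.2 q6 0.13
```

It's catching on the +x/-y edge. I'll back up and measure.

```bash
python3 -m crank '[[[0.5,1,-10],0,255],[[0.5,1,-23],0,255],[[0.5,1,-23],0,255],[[0.5,1,-23],0,255]]'; python3 -c "
from h import *
from plant import read_camera
go(.5646,-.1243,.077,60.2)
c=read_camera('side');P=cloud(c);hsv=cv2.cvtColor(c['frame'],cv2.COLOR_BGR2HSV)
pickle.dump(c,open('side7.pkl','wb'))
X0=np.array([.5646,-.1243]);fx=np.array([.868,-.497]);fy=np.array([.497,.868])
d=P[...,:2]-X0;a=d@fx*1000;b=d@fy*1000;z=P[...,2]*1000
near=(abs(a)<26)&(abs(b)<60)
for nm,lo,hi in(('head',66,84),('shoulder',94,110),('bar',124,160)):
    m=near&(z>lo)&(z<hi)
    print(nm,m.sum(),'fx',np.percentile(a[m],[2,50,98]).round(1),'fy',np.percentile(b[m],[2,50,98]).round(1),'z',np.percentile(z[m],[2,50,98]).round(1))
# slot from side0
c0=pickle.load(open('side.pkl','rb'));P0=cloud(c0);d=P0[...,:2]-X0
m=(P0[...,2]<.035)&(abs(d@fx)<.025)&(abs(d@fy)<.04);v,u=np.nonzero(m);Q=ray(c0,np.c_[u,v],.049)[:,:2]-X0
print('slot',np.percentile(Q@fx*1000,[3,97]),np.percentile(Q@fy*1000,[3,97]))
cv2.imwrite('pics/s7.png',cv2.resize(c['frame'][210:300,260:330],None,fx=6,fy=6,interpolation=cv2.INTER_CUBIC))"
```

```text
time: 23.45
eef_pos: [0.5657, -0.1244, 0.1207]
tcp_rot: [0.866, 0.501, -0.0, 0.0]
contact_force: [0.0, 0.5, -3.4]
opening: 0.139
finger_force: 59.2
t 23.45 psi 60.1 shift [-0.5 -1.  43.7] yaw -0.1 q6 0.13
head 133 fx [-9.5 -0.2  9.2] fy [-30.5 -23.1  -8.2] z [67.  77.3 81.8]
shoulder 170 fx [-18.2   0.2  18. ] fy [-23.4  -9.8   7.9] z [ 95.7 101.5 105.1]
bar 474 fx [-18.2  -0.5  17.4] fy [-50.1 -10.9  34.8] z [126.2 148.9 157.9]
slot [-20.89234282  18.89784777] [-71.02260899   1.1330737 ]
```

View pics/s7.png

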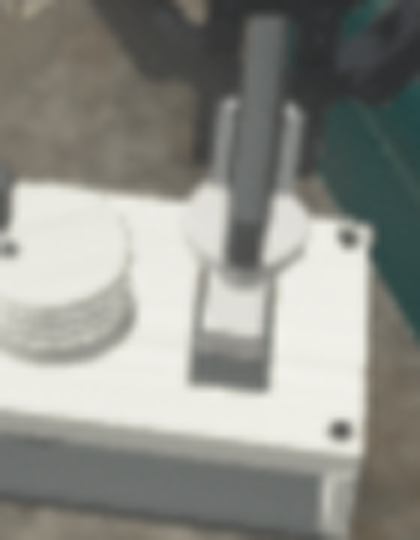

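Against the slot, the hold-down is about 2.5–3 mm too far toward -fixture y (tool -x) and centred in x. I'll correct that and go in again.

```bash
python3 -m crank '[[[3,-0.5,0],0,255],[[3,-0.5,5],0,255],[[3,-0.5,10],0,255],[[3,-0.5,15],0,255],[[3,-0.5,18],0,255],[[3,-0.5,20],0,255],[[3,-0.5,22],0,255],[[3,-0.5,22],0,255]]'; python3 -c "
from h import *
go(.5646,-.1243,.077,60.2)"
```

```text
time: 24.3
eef_pos: [0.5668, -0.1212, 0.0985]
tcp_rot: [0.866, 0.501, -0.0, -0.0]
contact_force: [0.1, -0.6, -2.9]
opening: 0.141
finger_force: 59.2
t 24.3 psi 60.1 shift [-3.7 -0.4 21.5] yaw -0.1 q6 0.14
```

```bash
python3 -m crank '[[[0,0,5],0,255],[[0,0,10],0,255],[[0,0,14],0,255],[[0,0,17],0,255],[[0,0,19],0,255],[[0,0,20.5],0,255],[[0,0,20.5],0,255],[[0,0,20.5],0,255]]'; python3 -c "
from h import *
go(.5646,-.1243,.077,60.2)"
```

```text
time: 25.1
eef_pos: [0.567, -0.1213, 0.0784]
tcp_rot: [0.865, 0.501, 0.0, 0.0]
contact_force: [0.0, 0.7, -2.3]
opening: 0.14
finger_force: 59.2
t 25.1 psi 60.1 shift [-3.8 -0.6  1.4] yaw -0.1 q6 0.14
```

```bash
python3 -m crank '[[[0,0,0.5],0,255],[[0,0,1],0,255],[[0,0,1],0,255]]'; python3 -m crank '[[[0,-0.4,0],-8,255],[[-0.1,-0.8,0],-16,255],[[-0.3,-1.2,0],-24,255],[[-0.5,-1.6,0],-32,255],[[-0.7,-1.9,0],-40,255],[[-1,-2.2,0],-48,255],[[-1.3,-2.5,0],-56,255],[[-1.7,-2.7,0],-64,255],[[-2.1,-2.9,0],-72,255],[[-2.5,-3,0],-80,255]]';python3 -m crank '[[[0,0.5,0],-8,255],[[0,0.5,0],-10,255],[[0,0.5,0],-10,255],[[0,0.5,0],-10,255]]'; python3 -c "
from h import *
go(.5646,-.1243,.077,150.2)"
```

```text
time: 25.4
eef_pos: [0.5669, -0.1213, 0.0773]
tcp_rot: [0.866, 0.501, -0.0, 0.0]
contact_force: [-0.6, -0.1, -2.4]
opening: 0.143
finger_force: 59.2
time: 26.4
eef_pos: [0.5631, -0.1219, 0.0773]
tcp_rot: [0.338, 0.941, 0.0, 0.0]
contact_force: [0.3, -0.8, -3.1]
opening: 0.14
finger_force: 59.2
time: 26.8
eef_pos: [0.5634, -0.1216, 0.0773]
tcp_rot: [0.258, 0.966, -0.0, 0.0]
contact_force: [-0.1, -0.2, -2.6]
opening: 0.139
finger_force: 59.2
t 26.8 psi 150.1 shift [-2.4 -1.8  0.3] yaw -0.1 q6 -1.44
```

```bash
python3 -m crank '[[[0,-1,1],0,255],[[0,-1,1.5],0,255],[[0,-1,1.5],0,0],[[0,-1,1.5],0,0],[[0,-1,1.5],0,0],[[0,-1,1.5],0,0],[[0,-1,1.5],0,0],[[0,-1,-40],0,0],[[0,-1,-85],0,0],[[0,-1,-85],0,0]]'; python3 -m crank '[[[0,150,-60],0,0],[[0,150,-60],0,0],[[0,150,-60],0,0],[[0,150,-60],0,0],[[0,150,-60],0,0],[[0,150,-60],0,0]]'; python3 -c "
from h import *
from plant import read_camera
X0=np.array([.5108,-.0935]);fx=np.array([.868,-.497]);fy=np.array([.497,.868])
for n in('side','top'):
    c=read_camera(n);P=cloud(c);d=(P[...,:2]-X0)*1000;a=d@fx;b=d@fy;z=P[...,2]*1000
    for nm,k in(('A',62),('B',-62)):
        m=(abs(a-k)<55)&(abs(b)<30)&(z>96)&(z<113)
        if m.sum()>50: print(n,nm,m.sum(),'z',np.median(z[m]),cv2.minAreaRect(np.c_[a,b][0:0].astype(np.float32)) if 0 else cv2.minAreaRect(np.c_[a[m],b[m]].astype(np.float32)))
    m=(np.hypot(a,b)<25)&(z>60)&(z<90);print(n,'crown',np.percentile(z[m],[20,50,90]),m.sum())
    if n=='side': cv2.imwrite('pics/s8.png',cv2.resize(c['frame'][130:310,130:340],None,fx=3,fy=3))"
```

```text
time: 27.8
eef_pos: [0.5672, -0.1241, 0.1702]
tcp_rot: [0.258, 0.966, -0.001, 0.007]
contact_force: [0.1, 0.5, 0.2]
opening: 1.004
finger_force: 0.0
time: 28.4
eef_pos: [0.6368, 0.0071, 0.221]
tcp_rot: [0.258, 0.966, -0.0, -0.001]
contact_force: [-0.2, 0.3, -0.5]
opening: 0.992
finger_force: 0.0
side A 347 z 104.0107165418801 ((60.96710205078125, -1.0836544036865234), (14.305537223815918, 90.86305236816406), 89.93891906738281)
side B 326 z 104.17589323876264 ((-59.81260681152344, -2.816404342651367), (14.897469520568848, 90.87406158447266), 89.13396453857422)
side crown [76.68330409 77.58223661 79.2899209 ] 341
top A 170 z 106.36914378331875 ((72.16798400878906, 1.282658576965332), (12.143643379211426, 67.67780303955078), 89.069580078125)Traceback (most recent call last):
  File "<string>", line 10, in <module>
    m=(np.hypot(a,b)<25)&(z>60)&(z<90);print(n,'crown',np.percentile(z[m],[20,50,90]),m.sum())
                                                       ~~~~~~~~~~~~~^^^^^^^^^^^^^^^^^
    return _quantile_unchecked(
        a, q, axis, out, overwrite_input, method, keepdims, weights)
    return _ureduce(a,
                    func=_quantile_ureduce_func,
    ...<5 lines>...
                    overwrite_input=overwrite_input,
                    method=method)
    r = func(a, **kwargs)
    result = _quantile(arr,
                       quantiles=q,
    ...<2 lines>...
                       out=out,
                       weights=wgt)
    slices_having_nans = np.isnan(arr[-1, ...])
                                  ~~~^^^^^^^^^
IndexError: index -1 is out of bounds for axis 0 with size 0
```

View pics/s8.png

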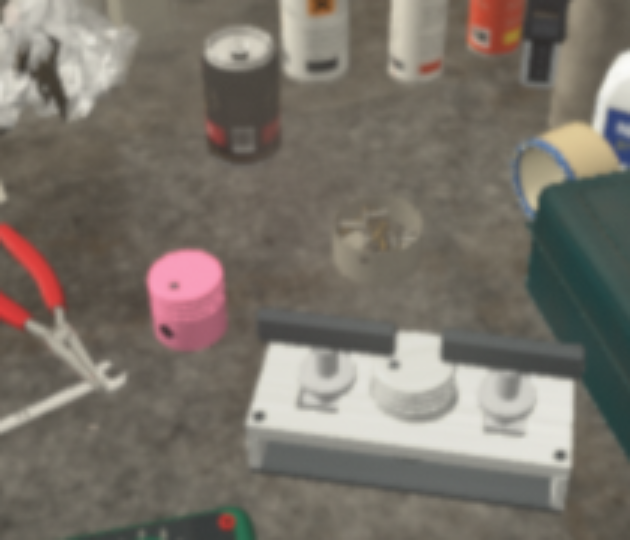

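Both hold-downs are down, with bars in line over the piston and within about 3 mm of the slots (centres at about (327,330) and (512,352) in the crop). The bystanders haven't moved and the gripper is clear, so I'm handing in.

```bash
python3 -c "
from plant import ctrl
print(ctrl.sign_off())"
```

```text
the job is handed in; nothing more can be done
None
```

I handed the job in at about 28 s of the 72 s allowed: the piston is fully seated, both hold-downs are locked in their slots with bars over the piston, and the can, tin and tape roll look unmoved, but the hand-in gave no verdict.

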